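# Put the nested corner formers back in order

### The arm

A 6-joint arm with a two-finger parallel gripper is mounted at the origin on the work surface. World frame = base frame: x ahead of the robot, y to its left, z up, the work surface at z = 0. Lengths are in mm, angles in rad, forces in N, time in s.
With the tool pointing down it reaches from about 350 to 975 mm from the base axis. Payload 7.1 kg.
Tool frame: the origin (TCP) lies on the front face of the gripper's body, between the roots of the fingers; the fingertips stand 80 mm ahead of it and the grasp point (between the pads) lies 61 mm ahead of it; z points along the fingers, y is the line along which they close (so a half turn about z gives the same grasp; the last joint's range is limited). The gripper opens to 88 mm and grips with 3 to 60 N. Pads are 20 mm wide; open, the fingers measure 115 mm over their backs; the gripper's body (75 mm by 178 mm) begins 61 mm behind the grasp point.
Start: joints at [1.121, 0.423, 1.63, -0, 1.089, -0.019], TCP at [260.966, 567.893, 302.675] pointing down, gripper open.
Joint ranges: [-3, 3], [-0.9, 2.11], [0.09, 2.58], [-1.31, 4.45], [0.11, 2.69], [-2.54, 2.54]. Speed limits (rad/s): [2.39, 2.39, 3.01, 3.14, 3.14, 3.14].

### API

Orientations are given as a rotation vector (axis times angle).
In Python, from workcell import readout, vision, close_job gives the robot as it stands.
- The arm moves only by the tool servo_tool, never from a script. Its argument "plan" is a list that holds one entry, the list of rows, each a list of 7 numbers: the gripper command: -1 is fully open, 1 is shut, values between are in proportion, then the shift along the world's x, y, z in units of 40 mm (1.0 is 40 mm), then the turn, a rotation vector about the world's x, y, z in units of 5 degrees (1.0 is 5 degrees). A call has 1 to 5 rows; each row shifts and turns the commanded pose from where the row before left it; what a row does not reach is not made up. A row lasts 1/12 s, in which the tool goes at most 41.7 mm and 7.16 degrees, less where a joint would pass 70% of its speed; a pose out of reach is approached as far as the arm can. A call is refused whole if a number of a shift passes 1 or a number of a turn 1, either way. A call with a gripper value outside its range is refused whole. The fingers move at their own pace and stop on an object; the grip force is fixed at half the most. Time passes only in rows, so rows that do not move let the fingers close. It gives the time, the measured TCP pose, the force, the opening and the grip force at its end, in the units of the state.
- readout.get_obs(): the state, without advancing time (a new reading comes with each control period).
- vision.get_image(name): name is "side" or "top" or "wrist"; returns the picture (384x512x3 uint8, red, green, blue); there is no depth.
- vision.camera_params(name): a dict with "fx", "fy", "cx", "cy" (pixels), "rvec" (rotation vector, rad) and "tvec" (3), from world to camera coordinates, as OpenCV has them; the wrist camera has in their place "hand_eye" (4x4, takes a point from camera to tool coordinates, whose origin is the TCP and whose axes are the flange's). Camera axes: x right, y down, z forward; pixel columns grow to the right and rows downward; lengths in mm; the calibration is good to about 2 mm. A picture is of the moment at which its call begins: read the wrist's pose just before it. camera_params takes no time and is no camera call.
- close_job(): hands the job in; it is judged then, once.
The state is a dict: "t": time; "qpos": joint angles; "qvel": joint speeds; "joint_torque": joint torques, N m; "ee_pos": TCP position; "orientation": TCP orientation; "ft_force": force on the tool from outside, world axes, zero at the start; "moment": the same for the moment, N m; "width": finger opening in mm; "grasp_force": force on a finger pad.
Only numpy, scipy, OpenCV 4.12 (cv2) and the standard library are available. Lean on these libraries where they do the work, as an engineer would, in place of code of your own. Each camera call takes 0.05 s, during which the arm holds its last target. There are 200 camera calls.

### The job

The aluminium corner formers on the plywood board were packed in the wrong order: the long one sits straight on the short one that is fixed there, and the middle one was left on the table. Take the long former off, nest the middle one over the short one, then nest the long one over the middle one, each fully down on the one below with legs against legs and centred lengthwise so that it overhangs about equally at both ends. Leave the pots, cups and tools where they are.

Things in the scene. Friction and masses are not known exactly. Their poses are not given: they have to be found in the camera images.
- short_c (a point): The short former, 32 mm long, an aluminium angle section standing like a roof: ridge on top, two 50 mm wide, 4 mm thick legs sloping down at 45 degrees, open beneath and at the ends; 38 mm tall, 71 mm across the feet. Fixed near one end of the board, on its upper face. Origin half-way along and half-way up its mid-plane (19 mm above its feet, 19 mm below the ridge); x along the ridge, z up. y towards the board's bare end.
- middle_c (a point): The middle former, loose, about 40 to 70 g: same section as the short one, 47 mm long. At the start it stands on its feet on the table. Origin half-way along and half-way up its mid-plane (19 mm above its feet, 19 mm below the ridge); x along the ridge, z up; same either way round. Can be gripped from above across its two ends. Nested, it sits 5.7 mm higher than the short one.
- long_c (a point): The long former, loose, about 55 to 95 g: same section, 62 mm long; at the start nested on the short one. Origin half-way along and half-way up its mid-plane (19 mm above its feet, 19 mm below the ridge); x along the ridge, z up; same either way round. Can be gripped from above across its ends, which reach 7.5 mm past the middle's. Nested, it sits 5.7 mm higher than the former below.
- bare (a point): Centre of the bare end of the plywood board (110 x 220 mm, 12 mm thick, fixed, lying flat), on its upper face, 105 mm from the short former's point along that point's y. A clear place, about 75 mm along y by 110 mm along x, where a former can be stood for a while. Axes parallel to the short former's.
- pinch_pot: Bystander, not to be disturbed: small dark grey clay pinch bowl, 56 mm across, 45 mm tall; origin at the centre of its underside.
- clay_mug: Bystander, not to be disturbed: dark grey clay mug, 76 mm across, 70 mm tall; origin at the centre of its underside.
- cup_a: Bystander, not to be disturbed: white plastic cup, 72 mm across, 95 mm tall; origin at the centre of its underside.
- cup_b: Bystander, not to be disturbed: second white plastic cup, 72 mm across, 95 mm tall; origin at the centre of its underside.
- glaze_jar: Bystander, not to be disturbed: white glaze jar with black cap, 60 mm across, 75 mm tall; origin at the centre of its underside.
- rib: Bystander, not to be disturbed: flat wooden throwing rib, 50 x 100 x 6 mm; origin at the centre of its underside.
- scraper: Bystander, not to be disturbed: scraper with wooden handle and steel blade, about 165 mm long, 12 mm tall, lying flat; origin under the middle of its handle.
There are look-alikes about, which are no part of the job. Leave any pink or yellow look-alike of the part that bears long_c alone.

How it is judged:
By the outcome, as a careful person would: the job done as asked, in the order asked, and still so for the second after the job is handed in, with the robot touching nothing.
It also fails if it takes over 61 s, if anything falls off the work surface, if the arm or the gripper's body presses on something with over 40 N, if the wrist force passes 120 N, or if a joint passes its speed limit or range.

## Working session

There is one attempt and no reset: what is moved stays moved. The work goes in short steps, Python scripts to look and compute and a tool call to move; the robot and the scene stay as the last step left them, time stands still between calls to the robot, and variables do not carry over. Pictures are saved under pics/ and viewed, at most 10 in all, crops included, and the job is handed in when it is done.

Besides the shell and the picture viewer there is one more tool, called as name(argument=value, ...), one argument or row to a line, values as JSON. servo_tool: Moves the arm, as the interface text tells. Its arguments: {"type":"object","properties":{"plan":{"type":"array"}},"required":["plan"]}

```bash
mkdir -p pics; ls; cat > h.py <<'E'
import numpy as np, cv2
from scipy.spatial.transform import Rotation as R
from workcell import readout, vision, close_job
def cam(name,obs=None):
    p=vision.camera_params(name)
    K=np.array([[p['fx'],0,p['cx']],[0,p['fy'],p['cy']],[0,0,1]])
    if name=='wrist':
        o=obs or readout.get_obs()
        T=np.eye(4);T[:3,:3]=R.from_rotvec(o['orientation']).as_matrix();T[:3,3]=o['ee_pos']
        M=T@np.array(p['hand_eye']); return K,M[:3,:3],M[:3,3]
    Rm=R.from_rotvec(np.ravel(p['rvec'])).as_matrix()
    return K,Rm.T,-Rm.T@np.ravel(p['tvec'])
def ray(c,uv,z):
    K,Rm,o=c; d=Rm@np.linalg.inv(K)@np.array([uv[0],uv[1],1.]); return o+d*(z-o[2])/d[2]
def proj(c,P):
    K,Rm,o=c; q=K@Rm.T@(np.asarray(P,float)-o); return q[:2]/q[2]
def snap(name,fn):
    im=vision.get_image(name); cv2.imwrite('pics/'+fn+'.png',im[:,:,::-1]); return im
E
python3 - <<'E'
from h import *
o=readout.get_obs(); print(o)
a=snap('top','top0');b=snap('side','side0');c=snap('wrist','wr0')
for n in ['top','side','wrist']: print(n,cam(n,o))
cv2.imwrite('pics/m0.png',cv2.resize(np.vstack([np.hstack([a,b]),np.hstack([c,c*0])])[:,:,::-1],(800,600)))
E
```

```text
pics
{'t': 0.0, 'qpos': array([ 1.12099904e+00,  4.23826911e-01,  1.63067551e+00, -2.83470548e-05,
        1.08859439e+00, -1.89983247e-02]), 'qvel': array([-2.04484825e-03,  3.16938737e-04, -1.29442528e-03,  1.88645685e-04,
       -1.00122305e-03, -7.07678301e-05]), 'joint_torque': array([-1.28585729e-03, -5.44628263e+01, -2.73665839e+01,  6.42849086e-02,
        2.29157845e-02, -9.46714340e-05]), 'ee_pos': array([260.79300855, 567.51882488, 301.91599487]), 'orientation': array([-6.71386938e-01, -3.06868003e+00,  2.30703367e-03]), 'ft_force': array([ 0.23229745,  0.24871347, -0.45475282]), 'moment': array([ 0.01776329, -0.05994189,  0.03859121]), 'grasp_force': 0.0, 'width': 87.79468896367811}
top (array([[455.24568299,   0.        , 255.8652656 ],
       [  0.        , 455.24568299, 194.30265985],
       [  0.        ,   0.        ,   1.        ]]), array([[-4.12911687e-04, -9.82296131e-01,  1.87334303e-01],
       [-9.99840526e-01, -2.93906152e-03, -1.76148978e-02],
       [ 1.78536330e-02, -1.87311701e-01, -9.82138266e-01]]), array([ 313.9373929 ,  -63.72727328, 1215.58136133]))
side (array([[393.16554043,   0.        , 250.8204439 ],
       [  0.        , 393.16554043, 188.87494764],
       [  0.        ,   0.        ,   1.        ]]), array([[ 0.71065605, -0.38177001,  0.59094809],
       [-0.70352853, -0.38091209,  0.59996132],
       [-0.00394796, -0.84211498, -0.53928358]]), array([ -70.74660579, -678.30314281,  626.51897857]))
wrist (array([[312.10944354,   0.        , 252.16901409],
       [  0.        , 312.10944354, 197.23813639],
       [  0.        ,   0.        ,   1.        ]]), array([[ 0.41853368,  0.88138414,  0.21906977],
       [ 0.90819963, -0.40571507, -0.10280423],
       [-0.00173011,  0.24198612, -0.97027817]]), array([201.47936421, 595.41116426, 383.66075933]))
```

View pics/m0.png

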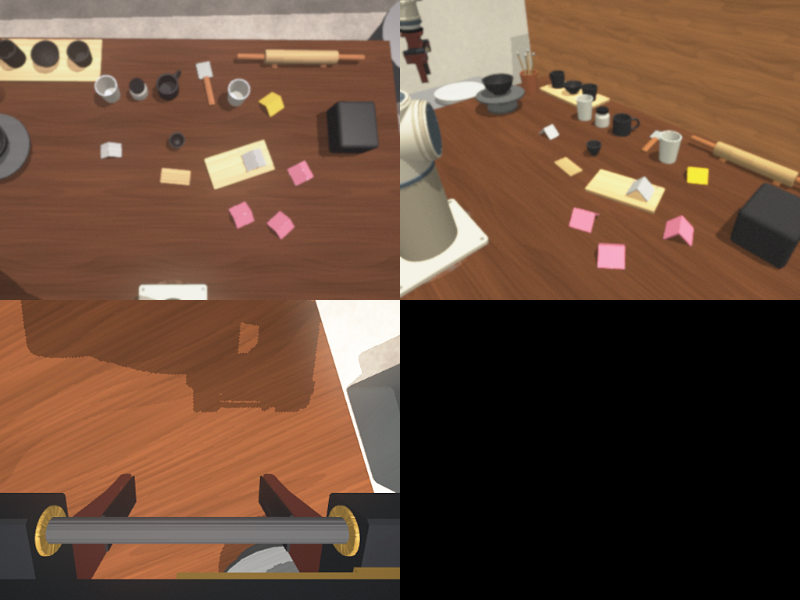

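In the mosaic, the top view shows the long former on the board at about top px (323,205), and the middle former on the table at about (142,192). Possible confusions are three pink ones at (308,275), (358,288), (384,221) and a yellow one at (348,133). I choose the two bare-aluminium ones and check them in a crop.

```bash
python3 - <<'E'
from h import *
a=cv2.imread('pics/top0.png'); b=cv2.imread('pics/side0.png')
c1=cv2.resize(a[170:250,255:362],(428,320),interpolation=cv2.INTER_CUBIC)
c2=cv2.resize(a[170:215,115:170],(366,300),interpolation=cv2.INTER_CUBIC)
c3=cv2.resize(b[205:275,230:340],(428,272),interpolation=cv2.INTER_CUBIC)
c4=cv2.resize(b[150:190,165:220],(366,266),interpolation=cv2.INTER_CUBIC)
im=np.zeros((600,800,3),np.uint8)
im[:320,:428]=c1; im[:300,430:796]=c2; im[324:596,:428]=c3; im[324:590,430:796]=c4
cv2.imwrite('pics/c0.png',im)
c=cam('top')
hsv=cv2.cvtColor(a,cv2.COLOR_BGR2HSV)
m=((hsv[...,1]<50)&(hsv[...,2]>110)).astype(np.uint8)
for (x0,y0,x1,y1) in [(300,180,355,225),(120,175,165,210)]:
    k=np.zeros_like(m);k[y0:y1,x0:x1]=m[y0:y1,x0:x1]
    cs,_=cv2.findContours(k,0,2);ct=max(cs,key=cv2.contourArea);r=cv2.minAreaRect(ct)
    print(r,cv2.boxPoints(r).tolist(),[ray(c,r[0],z)[:2].round(1) for z in (20,50)])
w=((hsv[...,0]>15)&(hsv[...,0]<35)&(hsv[...,2]>150)&(hsv[...,1]<140)).astype(np.uint8)
k=np.zeros_like(w);k[175:245,255:355]=w[175:245,255:355]; k|=0
k[180:225,300:355]|=m[180:225,300:355]
cs,_=cv2.findContours(k,0,2);ct=max(cs,key=cv2.contourArea);r=cv2.minAreaRect(ct);bp=cv2.boxPoints(r)
P=np.array([ray(c,q,12)[:2] for q in bp]);print(r,P.round(1).tolist(),P.mean(0),np.linalg.norm(np.diff(P,axis=0),axis=1))
E
```

```text
((325.45001220703125, 202.84999084472656), (24.66576385498047, 28.776723861694336), 71.56504821777344) [[307.9000244140625, 195.6999969482422], [335.20001220703125, 186.59999084472656], [343.0, 209.99998474121094], [315.70001220703125, 219.09999084472656]] [array([ 519.3, -271.1]), array([ 514.1, -265.9])]
((142.0, 192.0), (20.0, 26.0), 90.0) [[129.0, 182.0], [155.0, 182.0], [155.0, 202.0], [129.0, 202.0]] [array([547.3, 218.3]), array([541.5, 211.2])]
((306.04998779296875, 209.6500244140625), (42.37451934814453, 83.16790008544922), 71.56504821777344) [[520.6, -96.1], [593.8, -311.1], [483.5, -343.2], [413.0, -131.3]] [ 502.73514463 -220.43059493] [227.04601815 114.86810614 223.35025132]
```

View pics/c0.png

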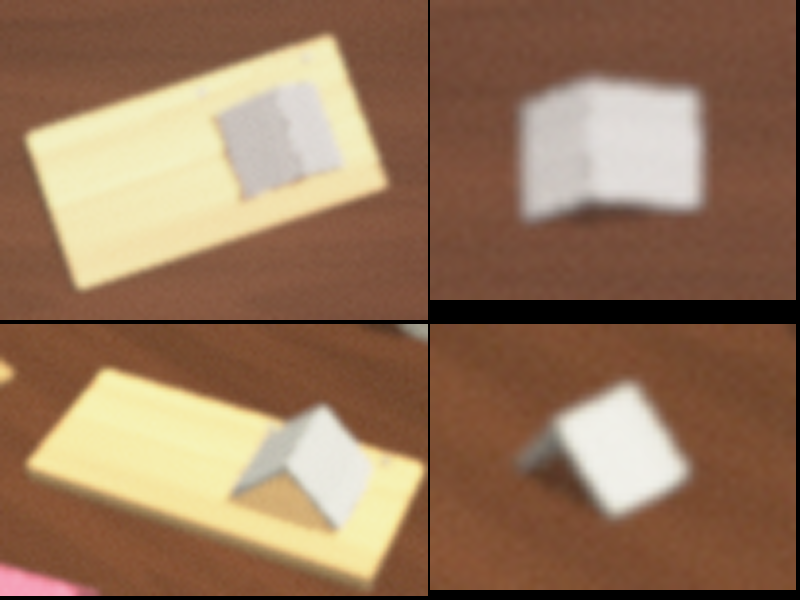

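The crop shows bare-aluminium roofs: the long one on the board (ridge top px (324,194)–(331,215)) and the middle one on the table (ridge top px (139,182)–(139,201)). Both are confirmed. I cast rays for the ridges next.

```bash
python3 - <<'E'
from h import *
T=cam('top');S=cam('side')
for n,z,t,s in [('long',55.7,[(323.75,193.75),(331.25,215)],[(312.8,225.8),(304,241.2)]),('mid',38,[(139,181.7),(139,200.8)],[(183.8,164.4),(195.4,158.7)])]:
    for c,q in ((T,t),(S,s)):
        A=ray(c,q[0],z);B=ray(c,q[1],z);d=A-B
        print(n,((A+B)/2).round(1),np.linalg.norm(d).round(1),np.degrees(np.arctan2(d[1],d[0])).round(1))
o=readout.get_obs();print(R.from_rotvec(o['orientation']).as_matrix().round(3))
print(vision.camera_params('wrist')['hand_eye'])
E
```

```text
long [ 509.3 -270.1   55.7] 58.5 17.7
long [ 515.4 -270.5   55.7] 61.5 19.3
mid [545.9 222.   38. ] 51.2 2.7
mid [550.8 223.8  38. ] 48.3 -175.2
[[-0.909  0.418 -0.001]
 [ 0.418  0.909 -0.001]
 [ 0.    -0.001 -1.   ]]
[[-1.04507787e-03 -9.70278686e-01 -2.41987973e-01  6.55423304e+01]
 [ 9.99999428e-01 -9.59390047e-04 -4.71930739e-04  4.52578054e-01]
 [ 2.25743485e-04 -2.41988328e-01  9.70279134e-01 -8.17453094e+01]
 [ 0.00000000e+00  0.00000000e+00  0.00000000e+00  1.00000000e+00]]
```

Long ≈ (512,-270) at yaw ≈ 18.6°; middle ≈ (548,223) at yaw ≈ 4°. Moving above the long former.

servo_tool(
  plan=[
    [[-1, 0.285, -0.952, -0.07, 0, 0, -0.425], [-1, 0.285, -0.952, -0.07, 0, 0, -0.425], [-1, 0.285, -0.952, -0.07, 0, 0, -0.425], [-1, 0.285, -0.952, -0.07, 0, 0, -0.425], [-1, 0.285, -0.952, -0.07, 0, 0, -0.425]],
  ],
)

```text
t: 0.57
ee_pos: [317.9, 375.7, 288.3]
orientation: [-0.954, -2.993, 0.001]
ft_force: [0.9, 0.5, 0.6]
width: 87.9
grasp_force: 0.0
```

servo_tool(
  plan=[
    [[-1, 0.285, -0.952, -0.07, 0, 0, -0.425], [-1, 0.285, -0.952, -0.07, 0, 0, -0.425], [-1, 0.285, -0.952, -0.07, 0, 0, -0.425], [-1, 0.285, -0.952, -0.07, 0, 0, -0.425], [-1, 0.285, -0.952, -0.07, 0, 0, -0.425]],
  ],
)

```text
t: 0.98
ee_pos: [374.9, 185.3, 274.6]
orientation: [1.228, 2.892, 0.0]
ft_force: [0.8, 0.4, -0.5]
width: 87.8
grasp_force: 0.0
```

servo_tool(
  plan=[
    [[-1, 0.285, -0.952, -0.07, 0, 0, -0.425], [-1, 0.285, -0.952, -0.07, 0, 0, -0.425], [-1, 0.285, -0.952, -0.07, 0, 0, -0.425], [-1, 0.285, -0.952, -0.07, 0, 0, -0.425], [-1, 0.285, -0.952, -0.07, 0, 0, -0.425]],
  ],
)

```text
t: 1.4
ee_pos: [432.0, -5.3, 260.6]
orientation: [1.491, 2.765, 0.0]
ft_force: [0.1, -0.1, -0.5]
width: 87.5
grasp_force: 0.0
```

servo_tool(
  plan=[
    [[-1, 0.285, -0.952, -0.07, 0, 0, -0.425], [-1, 0.285, -0.952, -0.07, 0, 0, -0.425], [-1, 0.285, -0.952, -0.07, 0, 0, -0.425], [-1, 0.285, -0.952, -0.07, 0, 0, -0.425], [-1, 0.285, -0.952, -0.07, 0, 0, -0.425]],
  ],
)

```text
t: 1.82
ee_pos: [489.0, -195.8, 246.4]
orientation: [-1.741, -2.615, -0.0]
ft_force: [0.6, 2.0, -0.1]
width: 87.4
grasp_force: 0.0
```

servo_tool(
  plan=[
    [[-1, 0.285, -0.952, -0.07, 0, 0, -0.425], [-1, 0.285, -0.952, -0.07, 0, 0, -0.425], [-1, 0, 0, 0, 0, 0, 0], [-1, 0, 0, 0, 0, 0, 0]],
  ],
)

```text
t: 2.15
ee_pos: [511.7, -271.7, 240.4]
orientation: [-1.837, -2.548, 0.0]
ft_force: [-1.3, 0.9, 0.0]
width: 87.5
grasp_force: 0.0
```

```bash
python3 - <<'E'
from h import *
o=readout.get_obs();im=snap('wrist','w1');c=cam('wrist',o)
print(o['ee_pos'],proj(c,[512,-270,55.7]))
a=im[:,:,::-1]
cv2.imwrite('pics/w1b.png',cv2.resize(a,(800,600)))
E
```

```text
[ 511.70701226 -271.67042994  240.38095085] [252.82229255 195.04351339]
```

View pics/w1b.png

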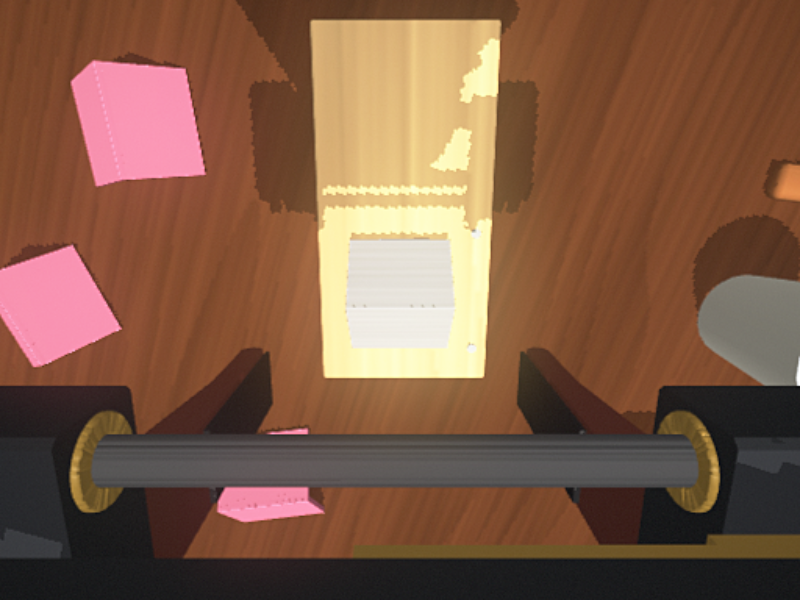

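The wrist view shows the long former's ridge from (345,306) to (455,306) at 1.5625× scale, with the board corners at (311,20), (500,19), (485,378), (325,378). The former sits nearly square between the fingers.

```bash
cat >> h.py <<'E'
def former(im,c,zr,box,yaw0):
    """ridge centre: silver mask -> feet/ridge lines; zr ridge height"""
    h=cv2.cvtColor(np.ascontiguousarray(im),cv2.COLOR_RGB2HSV)
    m=((h[...,1]<45)&(h[...,2]>110)).astype(np.uint8)
    k=np.zeros_like(m);x0,y0,x1,y1=box;k[y0:y1,x0:x1]=m[y0:y1,x0:x1]
    k=cv2.morphologyEx(k,cv2.MORPH_OPEN,np.ones((3,3)))
    cs,_=cv2.findContours(k,0,2);ct=max(cs,key=cv2.contourArea)
    q=cv2.approxPolyDP(ct,3,True)[:,0]
    return ct[:,0],q
E
python3 - <<'E'
from h import *
im=cv2.imread('pics/w1.png')[:,:,::-1];c=cam('wrist')
ct,q=former(im,c,55.7,(205,140,305,235),0)
print(q.tolist(), ct.min(0),ct.max(0))
for y in (160,175,190,194,196,198,210): 
    r=ct[ct[:,1]==y][:,0]; print(y,r.min(),r.max())
# ridge: from extremes at row 196
l=ray(c,(ct[:,0].min(),195.8),55.7);r=ray(c,(ct[:,0].max()+1,195.8),55.7)
d=r-l;print(l,r,(l+r)/2,np.linalg.norm(d),np.degrees(np.arctan2(d[1],d[0])))
for rows,z in ((ct[:,1].min(),17.7),(ct[:,1].max()+1,17.7)):
    print('foot',ray(c,(256,rows),z))
B=np.array([ray(c,(np.array(p)+.5)/1.5625-.5,12)[:2] for p in [(311,20),(500,19),(485,378),(325,378)]])
print(B.round(1).tolist(),B.mean(0))
for i,j in((0,1),(3,2),(3,0),(2,1)):
    e=B[j]-B[i];print(np.linalg.norm(e),np.degrees(np.arctan2(e[1],e[0])))
T=R.from_rotvec(readout.get_obs()['orientation']).as_matrix();print(np.degrees(np.arctan2(T[1,1],T[0,1])))
E
```

```text
[[224, 154], [221, 198], [225, 221], [286, 222], [290, 201], [287, 154]] [221 153] [290 222]Traceback (most recent call last):
  File "<stdin>", line 6, in <module>
    return umr_minimum(a, axis, None, out, keepdims, initial, where)
ValueError: zero-size array to reduction operation minimum which has no identity
```

```bash
python3 - <<'E'
from h import *
im=cv2.imread('pics/w1.png')[:,:,::-1];c=cam('wrist')
ct,q=former(im,c,55.7,(205,140,305,235),0)
l=ray(c,(ct[:,0].min()-.5,195.5),55.7);r=ray(c,(ct[:,0].max()+.5,195.5),55.7)
d=r-l;print(l,r,(l+r)/2,np.linalg.norm(d),np.degrees(np.arctan2(d[1],d[0])))
for rows in (152.5,222.5):
    print('foot',ray(c,(256,rows),17.7))
B=np.array([ray(c,(np.array(p)+.5)/1.5625-.5,12)[:2] for p in [(311,20),(500,19),(485,378),(325,378)]])
print(B.round(1).tolist(),B.mean(0))
for i,j in((0,1),(3,2),(3,0),(2,1)):
    e=B[j]-B[i];print(np.linalg.norm(e),np.degrees(np.arctan2(e[1],e[0])))
T=R.from_rotvec(readout.get_obs()['orientation']).as_matrix();print(np.degrees(np.arctan2(T[1,1],T[0,1])))
E
```

```text
[ 484.55385655 -277.77102415   55.7       ] [ 542.89591585 -258.30492011   55.7       ] [ 513.7248862  -268.03797213   55.7       ] 61.50386239213404 18.451520429665194
foot [ 503.76445707 -235.79380297   17.7       ]
foot [ 526.557596   -303.51294005   17.7       ]
[[415.9, -134.7], [518.2, -100.1], [588.7, -307.4], [485.5, -341.9]] [ 502.09606733 -221.00754017]
107.98261240256205 18.68215787564867
108.71378830147414 18.46402836522089
218.59450641660095 108.56852504021553
219.00815859030087 108.75982010176979
18.49279893619032
```

servo_tool(
  plan=[
    [[-1, 0.06, 0.08, -0.9, 0, 0, 0], [-1, 0, 0, -0.9, 0, 0, 0], [-1, 0, 0, -0.9, 0, 0, 0], [-1, 0, 0, -0.78, 0, 0, 0], [-1, 0, 0, 0, 0, 0, 0]],
  ],
)

```text
t: 2.62
ee_pos: [510.6, -263.3, 96.7]
orientation: [-1.825, -2.544, 0.002]
ft_force: [-1.0, 1.1, 0.7]
width: 87.7
grasp_force: 0.0
```

servo_tool(
  plan=[
    [[1, 0, 0, 0, 0, 0, 0], [1, 0, 0, 0, 0, 0, 0], [1, 0, 0, 0, 0, 0, 0], [1, 0, 0, 0, 0, 0, 0], [1, 0, 0, 0, 0, 0, 0]],
  ],
)

```text
t: 3.03
ee_pos: [515.0, -267.1, 104.0]
orientation: [1.832, 2.548, 0.001]
ft_force: [-0.7, 0.9, 8.1]
width: 61.6
grasp_force: 30.0
```

servo_tool(
  plan=[
    [[1, 0, 0, 0.25, 0, 0, 0], [1, 0, 0, 0.5, 0, 0, 0], [1, 0, 0, 0.75, 0, 0, 0], [1, 0, 0, 0.5, 0, 0, 0], [1, 0, 0, 0, 0, 0, 0]],
  ],
)

```text
t: 3.45
ee_pos: [516.2, -267.9, 187.1]
orientation: [1.83, 2.544, 0.002]
ft_force: [1.4, -0.1, -0.1]
width: 61.6
grasp_force: 30.0
```

```bash
python3 - <<'E'
from h import *
o=readout.get_obs();print(o['ee_pos'],o['ft_force'],o['width'],o['qvel'].round(3))
E
```

```text
[ 516.24415423 -267.86157543  187.10481099] [ 1.41904102 -0.08611971 -0.10474743] 61.61725929263073 [ 0.001  0.054  0.03  -0.    -0.067  0.001]
```

servo_tool(
  plan=[
    [[1, -0.2, 0.62, 0, 0, 0, 0], [1, -0.2, 0.62, 0, 0, 0, 0], [1, -0.2, 0.62, 0, 0, 0, 0], [1, -0.23, 0.62, 0, 0, 0, 0], [1, 0, 0, 0, 0, 0, 0]],
  ],
)

```text
t: 3.87
ee_pos: [478.2, -164.0, 181.4]
orientation: [-1.829, -2.549, 0.001]
ft_force: [-0.6, -0.2, -1.3]
width: 61.7
grasp_force: 30.0
```

servo_tool(
  plan=[
    [[1, 0, 0, -0.6, 0, 0, 0], [1, 0, 0, -0.6, 0, 0, 0], [1, 0, 0, -0.5, 0, 0, 0], [1, 0, 0, 0, 0, 0, 0], [1, 0, 0, 0, 0, 0, 0]],
  ],
)

```text
t: 4.28
ee_pos: [480.5, -167.6, 113.3]
orientation: [-1.833, -2.549, 0.001]
ft_force: [1.3, -0.1, -1.0]
width: 61.7
grasp_force: 30.0
```

```bash
python3 - <<'E'
from h import *
o=readout.get_obs();print(o['ee_pos'],o['ft_force'],o['width'],o['qvel'].round(3))
S=snap('side','s1');T=snap('top','t1');w=snap('wrist','w2')
im=np.zeros((600,800,3),np.uint8)
f=lambda a,x0,y0,x1,y1,s:cv2.resize(a[y0:y1,x0:x1],s,interpolation=cv2.INTER_CUBIC)
im[:300,:400]=f(S,220,170,360,275,(400,300));im[:300,400:]=f(T,250,155,370,245,(400,300));im[300:,:400]=cv2.resize(w,(400,300))
cv2.imwrite('pics/m2.png',im[:,:,::-1])
E
```

```text
[ 480.5240053  -167.59350277  113.3253606 ] [ 1.27522126 -0.13342836 -0.96961696] 61.681748054043176 [ 0.001 -0.034 -0.015  0.     0.004  0.001]
```

View pics/m2.png

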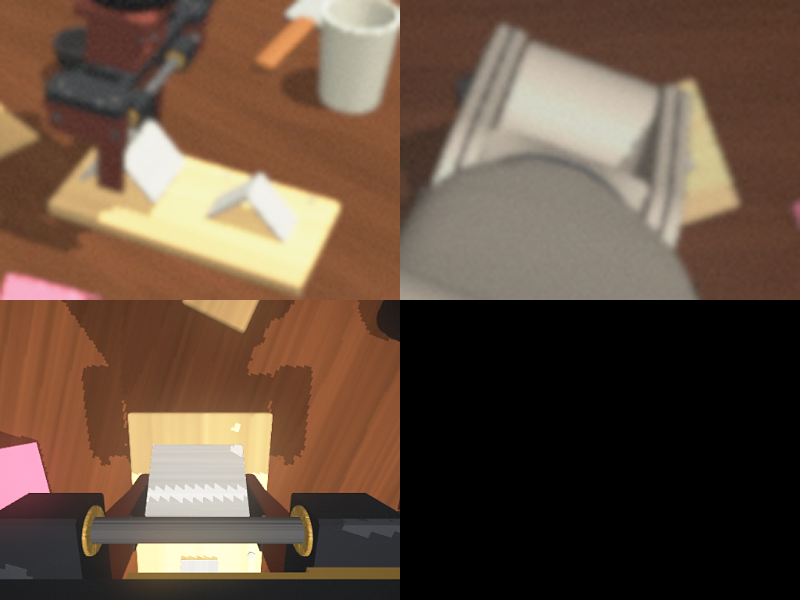

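The long former hangs upright in the grip over the bare end (side view), with the short one fixed to the right. Lowering it gently.

servo_tool(
  plan=[
    [[1, 0, 0, -0.2, 0, 0, 0], [1, 0, 0, -0.08, 0, 0, 0], [1, 0, 0, -0.05, 0, 0, 0], [1, 0, 0, 0, 0, 0, 0], [1, 0, 0, 0, 0, 0, 0]],
  ],
)

```text
t: 4.85
ee_pos: [480.9, -167.4, 100.6]
orientation: [-1.834, -2.55, 0.0]
ft_force: [0.1, -0.3, 0.1]
width: 61.7
grasp_force: 30.0
```

servo_tool(
  plan=[
    [[1, 0, 0, -0.05, 0, 0, 0], [1, 0, 0, 0, 0, 0, 0], [1, 0, 0, 0, 0, 0, 0]],
  ],
)

```text
t: 5.1
ee_pos: [480.9, -167.5, 98.6]
orientation: [-1.834, -2.551, 0.0]
ft_force: [0.9, 0.1, -0.7]
width: 61.3
grasp_force: 30.0
```

servo_tool(
  plan=[
    [[1, 0, 0, -0.05, 0, 0, 0], [1, 0, 0, 0, 0, 0, 0], [1, 0, 0, 0, 0, 0, 0]],
  ],
)

```text
t: 5.35
ee_pos: [481.1, -167.5, 98.0]
orientation: [1.834, 2.55, 0.0]
ft_force: [-3.4, 1.3, 17.2]
width: 61.0
grasp_force: 30.0
```

servo_tool(
  plan=[
    [[-1, 0, 0, 0.03, 0, 0, 0], [-1, 0, 0, 0, 0, 0, 0], [-1, 0, 0, 0, 0, 0, 0], [-1, 0, 0, 0, 0, 0, 0]],
  ],
)

```text
t: 5.68
ee_pos: [481.0, -167.5, 97.8]
orientation: [-1.834, -2.551, 0.0]
ft_force: [-0.8, 0.4, 0.7]
width: 84.7
grasp_force: 0.0
```

servo_tool(
  plan=[
    [[-1, 0, 0, 0.5, 0, 0, 0], [-1, 0, 0, 0.9, 0, 0, 0], [-1, 0.2, -0.6, 0.7, 0, 0, 0], [-1, 0.3, -0.9, 0.7, 0, 0, 0], [-1, 0.3, -0.9, 0.6, 0, 0, 0]],
  ],
)

```text
t: 6.1
ee_pos: [510.9, -257.1, 230.7]
orientation: [1.832, 2.552, 0.0]
ft_force: [1.1, 0.1, -0.5]
width: 88.0
grasp_force: 0.0
```

servo_tool(
  plan=[
    [[-1, 0, -0.1, 0.1, 0, 0, 0], [-1, 0, 0, 0, 0, 0, 0], [-1, 0, 0, 0, 0, 0, 0], [-1, 0, 0, 0, 0, 0, 0]],
  ],
)

```text
t: 6.43
ee_pos: [509.4, -259.3, 231.2]
orientation: [-1.831, -2.548, 0.001]
ft_force: [0.6, 0.4, 0.3]
width: 87.7
grasp_force: 0.0
```

```bash
python3 - <<'E'
from h import *
o=readout.get_obs();print(o['ee_pos'],o['orientation'],o['width'],o['qvel'].round(3))
w=snap('wrist','w3');np.savez('w3.npz',p=o['ee_pos'],r=o['orientation'])
cv2.imwrite('pics/w3b.png',cv2.resize(w[60:300,120:400],(800,686),interpolation=cv2.INTER_CUBIC)[:600,:,::-1])
E
```

```text
[ 509.36039698 -259.26902544  231.20294056] [-1.83135229e+00 -2.54798379e+00  5.03899406e-04] 87.67658789506426 [ 0.009  0.002  0.003 -0.002  0.001 -0.003]
```

View pics/w3b.png

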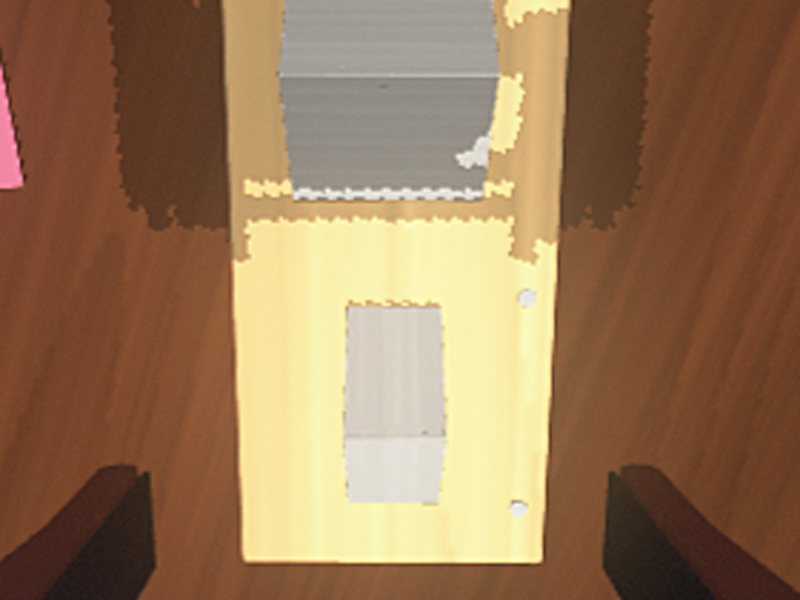

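The crop shows the bare short former, ridge (345,436)–(446,436) and feet rows 305/502. The long one stands with its ridge (281,75)–(500,75). Vision bias can be checked against the known release pose of the long one.

```bash
python3 - <<'E'
from h import *
d=np.load('w3.npz');c=cam('wrist',{'ee_pos':d['p'],'orientation':d['r']})
f=lambda p:((p[0]+.5)/2.857-.5+120,(p[1]+.5)/2.857-.5+60)
a=np.radians(18.6);e=np.array([np.cos(a),np.sin(a)]);n=np.array([-e[1],e[0]])
def rep(nm,l,r,z):
    A=ray(c,f(l),z);B=ray(c,f(r),z);m=(A+B)/2;v=B-A
    print(nm,m.round(1),np.linalg.norm(v).round(1),np.degrees(np.arctan2(v[1],v[0])).round(2),'e,n',(m[:2]@e).round(2),(m[:2]@n).round(2));return m
rep('long',(280,75),(500.5,75),50);rep('short',(344.5,436),(446,436),50)
rep('shortfeet top',(346,304),(441,304),13);rep('shortfeet bot',(346.5,503),(440,503),13)
rep('longfoot',(293,198),(487,198),13)
P=np.array([481,-167.5]);print('tcp long',P@e,P@n); P=np.array([515.5,-267.5]);print('tcp long at grasp',P@e,P@n)
B=[ray(c,f(p),12)[:2] for p in ((242,562),(543,562),(222,0),(569,0))]
for i,j in((0,1),(0,2),(1,3)):
    v=B[j]-B[i];print(np.degrees(np.arctan2(v[1],v[0])))
E
```

```text
long [ 483.  -170.8   50. ] 61.6 18.51 e,n 403.3 -315.89
short [ 518.2 -269.8   50. ] 31.2 18.58 e,n 405.04 -421.01
shortfeet top [ 506.7 -236.2   13. ] 32.1 18.55 e,n 404.9 -385.5
shortfeet bot [ 529.6 -304.    13. ] 33.4 18.59 e,n 405.01 -457.02
longfoot [ 494.3 -203.4   13. ] 63.8 18.53 e,n 403.65 -350.45
tcp long 402.450920907184 -312.17063644897723
tcp long at grasp 403.25300012270765 -417.9515736207193
18.60213255931431
108.31327537231579
108.6047248413538
```

servo_tool(
  plan=[
    [[-1, 0.075, 0.93, 0, 0, 0, -0.22], [-1, 0.075, 0.93, 0, 0, 0, -0.22], [-1, 0.075, 0.93, 0, 0, 0, -0.22], [-1, 0.075, 0.93, 0, 0, 0, -0.22], [-1, 0.075, 0.93, 0, 0, 0, -0.22]],
  ],
)

```text
t: 6.9
ee_pos: [524.4, -72.0, 231.7]
orientation: [-1.953, -2.458, 0.002]
ft_force: [1.0, -0.7, -0.4]
width: 88.3
grasp_force: 0.0
```

servo_tool(
  plan=[
    [[-1, 0.075, 0.93, 0, 0, 0, -0.22], [-1, 0.075, 0.93, 0, 0, 0, -0.22], [-1, 0.075, 0.93, 0, 0, 0, -0.22], [-1, 0.075, 0.93, 0, 0, 0, -0.22], [-1, 0.075, 0.93, 0, 0, 0, -0.22]],
  ],
)

```text
t: 7.32
ee_pos: [539.1, 113.9, 231.7]
orientation: [-2.068, -2.362, 0.003]
ft_force: [1.1, -0.5, -0.4]
width: 87.8
grasp_force: 0.0
```

servo_tool(
  plan=[
    [[-1, 0.075, 0.93, 0, 0, 0, -0.22], [-1, 0.075, 0.93, 0, 0, 0, -0.22], [-1, 0.075, 0.9, 0, 0, 0, -0.22], [-1, 0, 0, 0, 0, 0, 0], [-1, 0, 0, 0, 0, 0, 0]],
  ],
)

```text
t: 7.73
ee_pos: [548.1, 223.8, 231.5]
orientation: [-2.131, -2.307, 0.004]
ft_force: [-0.3, -0.8, 0.1]
width: 88.0
grasp_force: 0.0
```

```bash
python3 - <<'E'
from h import *
o=readout.get_obs();print(o['ee_pos'],o['orientation'],o['qvel'].round(3))
w=snap('wrist','w4');np.savez('w4.npz',p=o['ee_pos'],r=o['orientation'])
c=cam('wrist',o);print(proj(c,[548,223,38]))
ct,q=former(w,c,38,(190,130,320,260),0);print(q.tolist())
T=R.from_rotvec(o['orientation']).as_matrix();print(np.degrees(np.arctan2(T[1,1],T[0,1])))
cv2.imwrite('pics/w4b.png',cv2.resize(w[60:300,120:400],(700,600),interpolation=cv2.INTER_CUBIC)[:,:,::-1])
E
```

```text
[548.14561846 223.77278493 231.51568669] [-2.13108534 -2.30684901  0.00350426] [-0.051 -0.014  0.025 -0.008  0.005 -0.017]
[252.17575735 195.00450027]
[[230, 154], [230, 221], [275, 222], [277, 155]]
4.535959111914428
```

View pics/w4b.png

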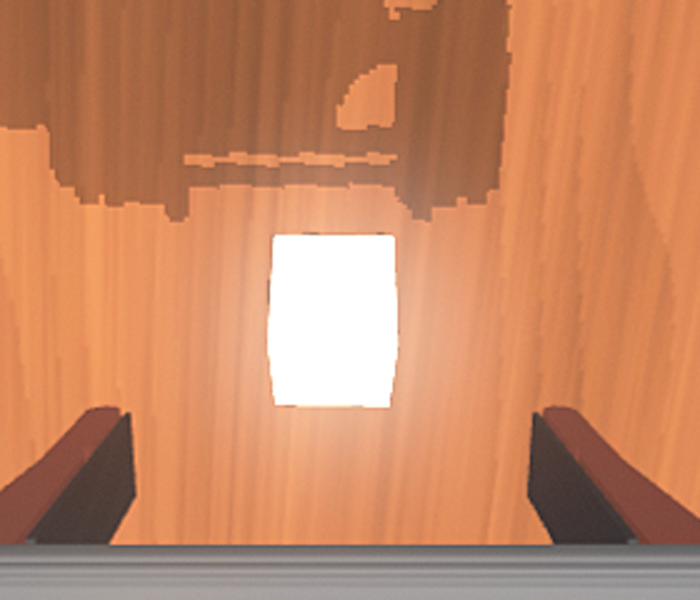

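The middle former is seen from above, saturated white, feet rows 234/407 and ridge about (267,322)–(399,322), square between the fingers.

```bash
python3 - <<'E'
from h import *
d=np.load('w4.npz');c=cam('wrist',{'ee_pos':d['p'],'orientation':d['r']})
f=lambda p:((p[0]+.5)/2.5-.5+120,(p[1]+.5)/2.5-.5+60)
F=[ray(c,f(p),1)[:2] for p in((273,233.5),(395.5,233.5),(274.5,407.5),(391,407.5))]
t=(F[0]+F[1])/2;b=(F[2]+F[3])/2;v=t-b;print(t,b,(t+b)/2,np.linalg.norm(v),np.degrees(np.arctan2(v[1],v[0]))-90)
A=ray(c,f((267,322)),38);B=ray(c,f((399,322)),38);print((A+B)/2,np.linalg.norm(A-B))
for i in(0,2):
    v=F[i+1]-F[i];print(np.linalg.norm(v),np.degrees(np.arctan2(v[1],v[0])))
E
```

```text
[546.45905414 256.94120083] [551.59249461 184.16599851] [549.02577438 220.55359967] 72.95602979180994 4.034864821956305
[548.17448613 229.07497032  38.        ] 47.6628361146116
48.80140707173776 4.492715960476145
49.059394301800715 4.529632031721853
```

servo_tool(
  plan=[
    [[-1, 0.01, -0.045, -0.9, 0, 0, 0], [-1, 0, 0, -0.9, 0, 0, 0], [-1, 0, 0, -0.8, 0, 0, 0], [-1, 0, 0, -0.6, 0, 0, 0], [-1, 0, 0, -0.35, 0, 0, 0]],
  ],
)

```text
t: 8.2
ee_pos: [547.9, 217.7, 87.7]
orientation: [-2.137, -2.3, 0.008]
ft_force: [-0.0, -0.2, -0.1]
width: 87.7
grasp_force: 0.0
```

servo_tool(
  plan=[
    [[-1, 0, 0, 0, 0, 0, 0], [-1, 0, 0, 0, 0, 0, 0], [0, 0, 0, 0, 0, 0, 0], [0, 0, 0, 0, 0, 0, 0], [1, 0, 0, 0, 0, 0, 0]],
  ],
)

```text
t: 8.62
ee_pos: [551.0, 220.2, 92.5]
orientation: [2.136, 2.302, 0.004]
ft_force: [0.1, 0.1, 0.7]
width: 71.3
grasp_force: 0.0
```

servo_tool(
  plan=[
    [[1, 0, 0, 0, 0, 0, 0], [1, 0, 0, 0, 0, 0, 0], [1, 0, 0, 0, 0, 0, 0], [1, 0, 0, 0, 0, 0, 0], [1, 0, 0, 0, 0, 0, 0]],
  ],
)

```text
t: 9.03
ee_pos: [550.2, 220.0, 91.1]
orientation: [2.137, 2.303, 0.0]
ft_force: [0.3, -0.3, 2.6]
width: 46.2
grasp_force: 30.0
```

servo_tool(
  plan=[
    [[1, 0, 0, 0.3, 0, 0, 0], [1, 0, 0, 0.7, 0, 0, 0], [1, 0, 0, 0.8, 0, 0, 0], [1, 0, 0, 0.5, 0, 0, 0], [1, 0, -0.3, 0.1, 0, 0, 0.06]],
  ],
)

```text
t: 9.45
ee_pos: [552.1, 209.6, 191.3]
orientation: [2.127, 2.307, 0.011]
ft_force: [0.0, 0.5, 0.1]
width: 46.3
grasp_force: 30.0
```

servo_tool(
  plan=[
    [[1, -0.063, -0.9, 0, 0, 0, 0.215], [1, -0.063, -0.944, 0, 0, 0, 0.215], [1, -0.063, -0.944, 0, 0, 0, 0.215], [1, -0.063, -0.944, 0, 0, 0, 0.215], [1, -0.063, -0.944, 0, 0, 0, 0.215]],
  ],
)

```text
t: 9.87
ee_pos: [536.3, 18.7, 186.4]
orientation: [-2.018, -2.407, 0.001]
ft_force: [1.6, -0.4, -1.1]
width: 46.7
grasp_force: 30.0
```

servo_tool(
  plan=[
    [[1, -0.063, -0.944, 0, 0, 0, 0.215], [1, -0.063, -0.944, 0, 0, 0, 0.215], [1, -0.063, -0.944, 0, 0, 0, 0.215], [1, -0.063, -0.944, 0, 0, 0, 0.215], [1, -0.063, -0.944, 0, 0, 0, 0.215]],
  ],
)

```text
t: 10.28
ee_pos: [523.5, -170.1, 186.4]
orientation: [-1.904, -2.498, 0.001]
ft_force: [0.2, -0.2, -0.5]
width: 46.5
grasp_force: 30.0
```

servo_tool(
  plan=[
    [[1, -0.063, -0.944, 0, 0, 0, 0.215], [1, -0.063, -0.8, 0, 0, 0, 0.215], [1, -0.063, -0.6, 0, 0, 0, 0.17], [1, 0, -0.2, 0, 0, 0, 0], [1, 0, 0, 0, 0, 0, 0]],
  ],
)

```text
t: 10.7
ee_pos: [516.4, -271.6, 186.4]
orientation: [-1.843, -2.543, 0.0]
ft_force: [1.2, 0.2, -1.1]
width: 46.8
grasp_force: 30.0
```

servo_tool(
  plan=[
    [[1, 0, 0, 0, 0, 0, 0], [1, 0, 0, 0, 0, 0, 0]],
  ],
)

```text
t: 10.87
ee_pos: [517.0, -268.5, 186.5]
orientation: [-1.838, -2.546, -0.0]
ft_force: [0.3, 0.7, -0.8]
width: 46.5
grasp_force: 30.0
```

```bash
python3 - <<'E'
from h import *
o=readout.get_obs();print(o['ee_pos'],o['orientation'],o['width'],o['ft_force'],o['qvel'].round(3))
T=R.from_rotvec(o['orientation']).as_matrix();print(np.degrees(np.arctan2(T[1,1],T[0,1])),T[:,2])
E
```

```text
[ 516.98170835 -268.45792206  186.49753835] [-1.83806991e+00 -2.54610271e+00 -1.00752066e-04] 46.51528040796469 [ 0.25048614  0.74823648 -0.76522197] [ 0.013 -0.003 -0.002 -0.     0.    -0.003]
18.347853069075196 [-1.05494489e-03  8.40722763e-04 -9.99999090e-01]
```

servo_tool(
  plan=[
    [[1, 0.01, -0.06, -0.6, 0, 0, 0.04], [1, 0, 0, -0.6, 0, 0, 0], [1, 0, 0, -0.4, 0, 0, 0], [1, 0, 0, 0, 0, 0, 0], [1, 0, 0, 0, 0, 0, 0]],
  ],
)

```text
t: 11.28
ee_pos: [517.5, -270.5, 122.3]
orientation: [-1.831, -2.55, 0.0]
ft_force: [-0.4, 0.2, -0.4]
width: 46.6
grasp_force: 30.0
```

servo_tool(
  plan=[
    [[1, 0, 0, 0, 0, 0, 0], [1, 0, 0, 0, 0, 0, 0]],
  ],
)

```text
t: 11.45
ee_pos: [518.6, -271.9, 124.2]
orientation: [1.833, 2.549, 0.0]
ft_force: [-1.0, -1.0, -0.6]
width: 46.5
grasp_force: 30.0
```

```bash
python3 - <<'E'
from h import *
o=readout.get_obs();print(o['ee_pos'],o['orientation'],o['width'],o['ft_force'],o['qvel'].round(3))
S=snap('side','s2');w=snap('wrist','w5')
im=np.zeros((600,800,3),np.uint8)
im[:600,:400]=cv2.resize(S[165:300,250:340],(400,600),interpolation=cv2.INTER_CUBIC);im[:300,400:]=cv2.resize(w,(400,300))
im[300:,400:]=cv2.resize(w[160:384,150:360],(400,300))
cv2.imwrite('pics/m3.png',im[:,:,::-1])
E
```

```text
[ 518.55919729 -271.91254348  124.16382339] [1.83298920e+00 2.54903008e+00 4.12181974e-04] 46.47508064356359 [-1.01617305 -1.01351925 -0.60193075] [-0.007 -0.005 -0.001  0.002 -0.004 -0.002]
```

View pics/m3.png

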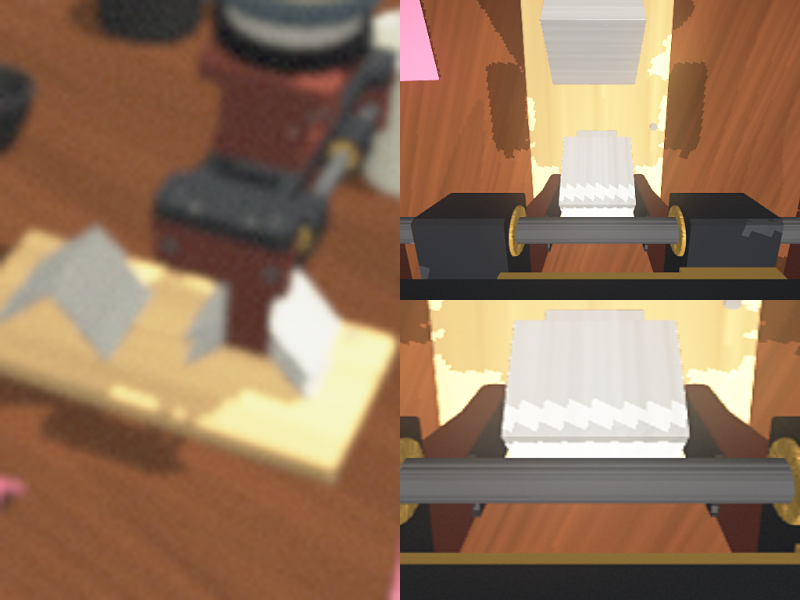

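Wrist crop: the short's foot peeks out (545–643, row 310) beyond the middle's foot (513–680, row 320), nearly centred. I compute the lengthwise offset.

```bash
python3 - <<'E'
from h import *
o=readout.get_obs();c=cam('wrist',o);print(o['ee_pos'])
w=cv2.imread('pics/w5.png');g=cv2.cvtColor(w,cv2.COLOR_BGR2HSV)
for y in range(162,192,2):
    s=np.where((g[y,190:320,1]<45))[0]+190
    print(y,s.min() if len(s) else 0,s.max() if len(s) else 0, end=' | ')
a=np.radians(18.55);e=np.array([np.cos(a),np.sin(a)]);n=np.array([-e[1],e[0]])
f=lambda p:((p[0]-400+.5)/1.905-.5+150,(p[1]-300+.5)*224/300-.5+160)
for nm,l,r,z in(('short',(545,310),(643,310),13),('mid',(513,320),(680,320),34)):
    A=ray(c,f(l),z)[:2];B=ray(c,f(r),z)[:2];m=(A+B)/2;print(nm,f(l),np.linalg.norm(A-B),m@e,m@n)
print(o['ee_pos'][:2]@e,o['ee_pos'][:2]@n)
E
```

```text
[ 518.435173   -272.18154469  124.14614324]
162 0 0 | 164 0 0 | 166 0 0 | 168 227 277 | 170 227 277 | 172 227 277 | 174 226 277 | 176 210 294 | 178 210 294 | 180 210 294 | 182 210 295 | 184 210 295 | 186 209 295 | 188 209 295 | 190 209 295 | short (225.8779527559055, 167.34) 31.994489254062152 405.09814398665463 -386.18006835171997
mid (209.0800524934383, 174.80666666666667) 48.86973491733528 405.84583164173114 -387.18274217731624
404.91090860083307 -422.97160421290147
```

servo_tool(
  plan=[
    [[1, -0.026, 0.018, -0.1, 0, 0, 0], [1, 0, 0, -0.1, 0, 0, 0], [1, 0, 0, -0.08, 0, 0, 0], [1, 0, 0, 0, 0, 0, 0], [1, 0, 0, 0, 0, 0, 0]],
  ],
)

```text
t: 11.97
ee_pos: [516.5, -271.3, 111.3]
orientation: [-1.835, -2.549, 0.0]
ft_force: [0.1, -0.1, 0.0]
width: 46.8
grasp_force: 30.0
```

servo_tool(
  plan=[
    [[1, 0, 0, -0.05, 0, 0, 0], [1, 0, 0, 0, 0, 0, 0], [1, 0, 0, 0, 0, 0, 0]],
  ],
)

```text
t: 12.22
ee_pos: [516.7, -271.4, 109.6]
orientation: [-1.835, -2.55, 0.0]
ft_force: [-0.4, 0.7, -1.0]
width: 46.6
grasp_force: 30.0
```

servo_tool(
  plan=[
    [[1, 0, 0, -0.05, 0, 0, 0], [1, 0, 0, 0, 0, 0, 0], [1, 0, 0, 0, 0, 0, 0]],
  ],
)

```text
t: 12.47
ee_pos: [516.9, -271.5, 108.9]
orientation: [1.835, 2.549, 0.0]
ft_force: [-4.3, 1.3, 11.4]
width: 46.5
grasp_force: 30.0
```

servo_tool(
  plan=[
    [[-1, 0, 0, 0.02, 0, 0, 0], [-1, 0, 0, 0, 0, 0, 0], [-1, 0, 0, 0, 0, 0, 0], [-1, 0, 0, 0, 0, 0, 0], [-1, 0, 0, 0, 0, 0, 0]],
  ],
)

```text
t: 12.88
ee_pos: [516.7, -271.3, 108.3]
orientation: [-1.835, -2.55, 0.0]
ft_force: [-0.4, -0.4, -0.0]
width: 76.4
grasp_force: 0.0
```

servo_tool(
  plan=[
    [[-1, 0, 0, 0.4, 0, 0, 0], [-1, 0, 0, 0.8, 0, 0, 0], [-1, 0, 0, 0.8, 0, 0, 0], [-1, 0, 0, 0.7, 0, 0, 0], [-1, 0, 0, 0.4, 0, 0, 0]],
  ],
)

```text
t: 13.3
ee_pos: [517.6, -271.8, 235.6]
orientation: [1.833, 2.547, 0.001]
ft_force: [-0.0, 0.3, -0.7]
width: 87.6
grasp_force: 0.0
```

servo_tool(
  plan=[
    [[-1, 0, 0, 0, 0, 0, 0], [-1, 0, 0, 0, 0, 0, 0], [-1, 0, 0, 0, 0, 0, 0]],
  ],
)

```text
t: 13.55
ee_pos: [516.1, -271.0, 231.3]
orientation: [-1.834, -2.548, 0.0]
ft_force: [-0.1, 0.3, 0.4]
width: 87.9
grasp_force: 0.0
```

```bash
python3 - <<'E'
from h import *
o=readout.get_obs();print(o['ee_pos'],o['orientation'],o['width'],o['qvel'].round(3))
w=snap('wrist','w6');S=snap('side','s3');np.savez('w6.npz',p=o['ee_pos'],r=o['orientation'])
im=np.zeros((600,800,3),np.uint8)
im[:,:500]=cv2.resize(w[0:240,155:355],(500,600),interpolation=cv2.INTER_CUBIC)
im[:450,500:]=cv2.resize(S[165:300,250:340],(300,450),interpolation=cv2.INTER_CUBIC)
cv2.imwrite('pics/m4.png',im[:,:,::-1])
E
```

```text
[ 516.07901265 -271.03530798  231.30342158] [-1.83421008e+00 -2.54844367e+00  3.24456868e-04] 87.92012869402345 [-0.002  0.016  0.008  0.     0.004  0.002]
```

View pics/m4.png

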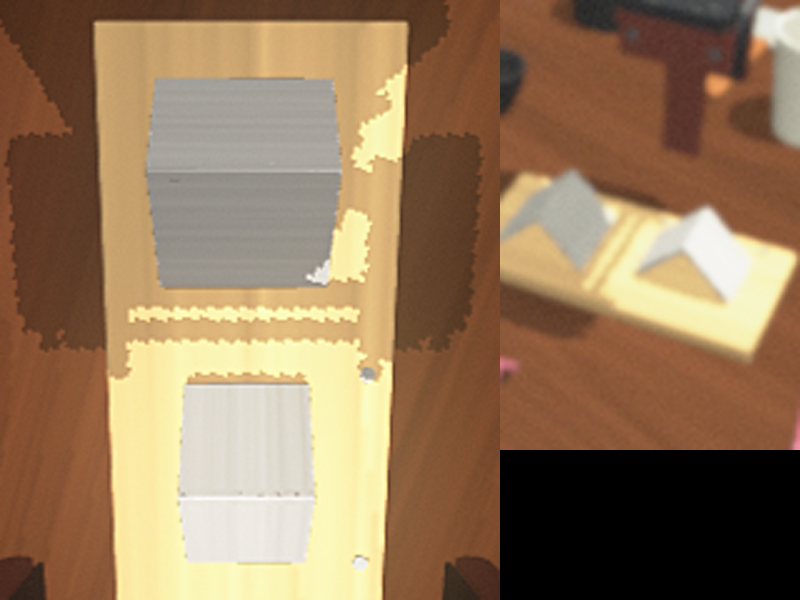

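The middle is nested on the short: ridge (178,497)–(315,497). The long one's ridge is at (147,170)–(341,170). I compute the relative shift.

```bash
python3 - <<'E'
from h import *
d=np.load('w6.npz');c=cam('wrist',{'ee_pos':d['p'],'orientation':d['r']})
f=lambda p:((p[0]+.5)/2.5-.5+155,(p[1]+.5)/2.5-.5)
a=np.radians(18.55);e=np.array([np.cos(a),np.sin(a)]);n=np.array([-e[1],e[0]])
for nm,l,r,z in(('mid',(178,497),(315.5,497),55.7),('long',(147,170.5),(341.5,170.5),50),('midfoot',(182,383),(310,383),19),('midfootB',(186.5,563),(307.5,563),19),('longft',(155,78),(333.5,78),13),('longfb',(162,287.5),(330,287.5),13)):
    A=ray(c,f(l),z)[:2];B=ray(c,f(r),z)[:2];m=(A+B)/2;v=B-A;print(nm,m.round(1),np.linalg.norm(v).round(1),np.degrees(np.arctan2(v[1],v[0])).round(2),(m@e).round(2),(m@n).round(2))
P=np.array([481,-167.5]);print(P@e,P@n,d['p'][:2]@e,d['p'][:2]@n)
Q=404.05*e-417.3*n;print(Q)
E
```

```text
mid [ 516.9 -269.9] 46.8 18.47 404.19 -420.33
long [ 483.  -170.9] 61.3 18.44 403.49 -315.68
midfoot [ 505.7 -236.9] 48.0 18.46 404.02 -385.49
midfootB [ 528.6 -304.3] 48.1 18.48 404.34 -456.64
longft [ 471.6 -137. ] 62.5 18.43 403.52 -279.86
longfb [ 494.7 -204. ] 62.5 18.45 404.06 -350.76
402.7231879023697 -311.8193129454181 403.04181396839437 -421.13534838834084
[ 515.81467233 -267.07848343]
```

servo_tool(
  plan=[
    [[-1, -0.29, 0.86, -0.2, 0, 0, 0], [-1, -0.29, 0.86, -0.3, 0, 0, 0], [-1, -0.29, 0.86, -0.4, 0, 0, 0], [-1, 0, 0, 0, 0, 0, 0], [-1, 0, 0, 0, 0, 0, 0]],
  ],
)

```text
t: 14.07
ee_pos: [480.3, -166.3, 194.6]
orientation: [-1.829, -2.548, 0.002]
ft_force: [0.4, -0.8, -0.0]
width: 88.0
grasp_force: 0.0
```

servo_tool(
  plan=[
    [[-1, 0, 0, -0.8, 0, 0, 0], [-1, 0, 0, -0.7, 0, 0, 0], [-1, 0, 0, -0.5, 0, 0, 0], [-1, 0, 0, -0.3, 0, 0, 0], [-1, 0, 0, -0.1, 0, 0, 0]],
  ],
)

```text
t: 14.48
ee_pos: [481.5, -168.6, 98.5]
orientation: [-1.834, -2.547, 0.001]
ft_force: [-0.5, -0.6, 0.8]
width: 87.7
grasp_force: 0.0
```

servo_tool(
  plan=[
    [[-1, 0, 0, 0, 0, 0, 0], [-1, 0, 0, 0, 0, 0, 0], [-1, 0, 0, 0, 0, 0, 0]],
  ],
)

```text
t: 14.73
ee_pos: [482.7, -168.6, 101.5]
orientation: [1.834, 2.548, 0.001]
ft_force: [0.9, 0.0, 0.7]
width: 87.4
grasp_force: 0.0
```

servo_tool(
  plan=[
    [[-1, -0.035, 0.02, -0.05, 0, 0, 0], [0, 0, 0, 0, 0, 0, 0], [0, 0, 0, 0, 0, 0, 0], [1, 0, 0, 0, 0, 0, 0], [1, 0, 0, 0, 0, 0, 0]],
  ],
)

```text
t: 15.15
ee_pos: [480.6, -167.4, 98.7]
orientation: [1.835, 2.55, 0.0]
ft_force: [0.3, 0.0, -0.5]
width: 64.7
grasp_force: 0.0
```

servo_tool(
  plan=[
    [[1, 0, 0, 0, 0, 0, 0], [1, 0, 0, 0, 0, 0, 0], [1, 0, 0, 0, 0, 0, 0], [1, 0, 0, 0, 0, 0, 0]],
  ],
)

```text
t: 15.48
ee_pos: [480.6, -167.4, 98.6]
orientation: [1.835, 2.55, 0.0]
ft_force: [-0.5, -0.5, 1.8]
width: 61.4
grasp_force: 30.0
```

servo_tool(
  plan=[
    [[1, 0, 0, 0.25, 0, 0, 0], [1, 0, 0, 0.6, 0, 0, 0], [1, 0, 0, 0.7, 0, 0, 0], [1, 0, 0, 0.45, 0, 0, 0], [1, 0, 0, 0, 0, 0, 0]],
  ],
)

```text
t: 15.9
ee_pos: [482.2, -168.0, 182.2]
orientation: [1.832, 2.545, 0.003]
ft_force: [0.5, -0.4, -1.1]
width: 61.5
grasp_force: 30.0
```

servo_tool(
  plan=[
    [[1, 0.2, -0.6, 0, 0, 0, 0], [1, 0.25, -0.7, 0, 0, 0, 0], [1, 0.25, -0.7, 0, 0, 0, 0], [1, 0.16, -0.48, 0, 0, 0, 0], [1, 0, 0, 0, 0, 0, 0]],
  ],
)

```text
t: 16.32
ee_pos: [516.1, -269.8, 178.2]
orientation: [1.836, 2.546, -0.0]
ft_force: [0.5, 0.0, -0.6]
width: 61.6
grasp_force: 30.0
```

servo_tool(
  plan=[
    [[1, 0, 0, -0.4, 0, 0, 0], [1, 0, 0, -0.5, 0, 0, 0], [1, 0, 0, -0.4, 0, 0, 0], [1, 0, 0, 0, 0, 0, 0], [1, 0, 0, 0, 0, 0, 0]],
  ],
)

```text
t: 16.73
ee_pos: [513.9, -265.6, 125.4]
orientation: [-1.833, -2.547, 0.001]
ft_force: [0.9, 0.1, -0.7]
width: 61.4
grasp_force: 30.0
```

servo_tool(
  plan=[
    [[1, 0, 0, 0, 0, 0, 0], [1, 0, 0, 0, 0, 0, 0]],
  ],
)

```text
t: 16.9
ee_pos: [515.4, -266.6, 127.4]
orientation: [1.834, 2.549, 0.0]
ft_force: [-0.1, 0.7, -0.4]
width: 61.5
grasp_force: 30.0
```

```bash
python3 - <<'E'
from h import *
o=readout.get_obs();print(o['ee_pos'],o['orientation'],o['width'],o['ft_force'],o['qvel'].round(3))
w=snap('wrist','w7');np.savez('w7.npz',p=o['ee_pos'],r=o['orientation']);c=cam('wrist',o)
g=cv2.cvtColor(np.ascontiguousarray(w),cv2.COLOR_RGB2HSV)
for y in range(140,200,2):
    s=np.where((g[y,190:320,1]<45))[0]+190
    if len(s)>8: print(y,s.min(),s.max(),len(s), end=' | ')
E
```

```text
[ 515.36598341 -266.58275105  127.42737888] [1.83402721e+00 2.54898147e+00 2.97045158e-04] 61.513843277588784 [-0.0563991   0.66678835 -0.42035486] [-0.001 -0.005  0.    -0.     0.001 -0.001]
154 294 303 10 | 156 294 302 9 | 178 215 286 72 | 180 214 290 77 | 182 214 290 77 | 184 214 290 77 | 186 196 309 114 | 188 196 309 114 | 190 195 309 115 | 192 195 310 116 | 194 195 310 116 | 196 195 310 116 | 198 195 310 116 |
```

```bash
python3 - <<'E'
from h import *
d=np.load('w7.npz');c=cam('wrist',{'ee_pos':d['p'],'orientation':d['r']})
a=np.radians(18.5);e=np.array([np.cos(a),np.sin(a)]);n=np.array([-e[1],e[0]])
for nm,l,r,z in(('mid',(213.5,177.5),(290.5,177.5),19),('long',(195.5,185),(309.5,185),42)):
    A=ray(c,l,z)[:2];B=ray(c,r,z)[:2];m=(A+B)/2;print(nm,np.linalg.norm(A-B).round(1),(m@e).round(2),(m@n).round(2))
E
```

```text
mid 47.6 404.5 -385.4
long 62.3 404.77 -385.31
```

Alignment is within 0.3 mm, so I lower it.

servo_tool(
  plan=[
    [[1, 0, 0, -0.14, 0, 0, 0], [1, 0, 0, -0.14, 0, 0, 0], [1, 0, 0, -0.08, 0, 0, 0], [1, 0, 0, 0, 0, 0, 0], [1, 0, 0, 0, 0, 0, 0]],
  ],
)

```text
t: 17.37
ee_pos: [514.7, -266.5, 111.7]
orientation: [-1.835, -2.549, 0.0]
ft_force: [0.1, -0.9, -0.7]
width: 61.7
grasp_force: 30.0
```

servo_tool(
  plan=[
    [[1, 0, 0, -0.04, 0, 0, 0], [1, 0, 0, 0, 0, 0, 0], [1, 0, 0, 0, 0, 0, 0]],
  ],
)

```text
t: 17.62
ee_pos: [514.9, -266.6, 110.5]
orientation: [1.835, 2.55, -0.0]
ft_force: [-0.1, 0.7, -0.4]
width: 61.2
grasp_force: 30.0
```

servo_tool(
  plan=[
    [[1, 0, 0, -0.05, 0, 0, 0], [1, 0, 0, 0, 0, 0, 0], [1, 0, 0, 0, 0, 0, 0]],
  ],
)

```text
t: 17.87
ee_pos: [515.2, -266.8, 110.1]
orientation: [1.834, 2.549, -0.0]
ft_force: [-4.4, 1.3, 14.3]
width: 61.3
grasp_force: 30.0
```

Contact came at the expected nested height (110). Releasing, retreating and checking.

servo_tool(
  plan=[
    [[-1, 0, 0, 0.02, 0, 0, 0], [-1, 0, 0, 0, 0, 0, 0], [-1, 0, 0, 0, 0, 0, 0], [-1, 0, 0, 0, 0, 0, 0], [-1, 0, 0, 0, 0, 0, 0]],
  ],
)

```text
t: 18.28
ee_pos: [514.8, -266.5, 109.1]
orientation: [-1.835, -2.55, 0.0]
ft_force: [-0.5, -0.5, -0.8]
width: 87.0
grasp_force: 0.0
```

servo_tool(
  plan=[
    [[-1, 0, 0, 0.3, 0, 0, 0], [-1, 0, 0, 0.7, 0, 0, 0], [-1, 0, 0, 0.8, 0, 0, 0], [-1, 0, 0, 0.8, 0, 0, 0], [-1, 0, 0, 0.4, 0, 0, 0]],
  ],
)

```text
t: 18.7
ee_pos: [516.0, -267.1, 233.6]
orientation: [1.832, 2.546, 0.001]
ft_force: [0.6, -0.2, 0.3]
width: 87.9
grasp_force: 0.0
```

servo_tool(
  plan=[
    [[-1, 0, 0, 0, 0, 0, 0], [-1, 0, 0, 0, 0, 0, 0], [-1, 0, 0, 0, 0, 0, 0]],
  ],
)

```text
t: 18.95
ee_pos: [514.3, -266.3, 228.7]
orientation: [-1.834, -2.549, 0.0]
ft_force: [0.3, -0.3, -0.6]
width: 88.0
grasp_force: 0.0
```

```bash
python3 - <<'E'
from h import *
o=readout.get_obs();print(o['ee_pos'],o['width'],o['ft_force'])
w=snap('wrist','w8');S=snap('side','s4');c=cam('wrist',o)
ct,q=former(w,c,0,(190,130,320,260),0);print(q.tolist())
a=np.radians(18.5);e=np.array([np.cos(a),np.sin(a)]);n=np.array([-e[1],e[0]])
x0,x1=ct[:,0].min()-.5,ct[:,0].max()+.5
y=np.median(ct[(ct[:,0]<=x0+1)|(ct[:,0]>=x1-1)][:,1])
A=ray(c,(x0,y),61.4)[:2];B=ray(c,(x1,y),61.4)[:2];m=(A+B)/2;print(y,np.linalg.norm(A-B),m@e,m@n)
for r in(ct[:,1].min()-.5,ct[:,1].max()+.5):print('foot n',ray(c,(253,r),25)[:2]@n)
im=np.zeros((600,800,3),np.uint8)
im[:,:400]=cv2.resize(w[60:300,170:330],(400,600),interpolation=cv2.INTER_CUBIC)
im[:,400:]=cv2.resize(S[185:290,260:330],(400,600),interpolation=cv2.INTER_CUBIC)
cv2.imwrite('pics/m5.png',im[:,:,::-1])
E
```

```text
[ 514.34915017 -266.26197064  228.74013629] 87.95197784143105 [ 0.27381087 -0.29005089 -0.63036927]
[[220, 160], [217, 212], [221, 231], [285, 232], [290, 209], [287, 160]]
206.0 61.29870176571125 404.5576780420802 -419.2988472120874
foot n -384.3692007441046
foot n -456.12400953096653
```

View pics/m5.png

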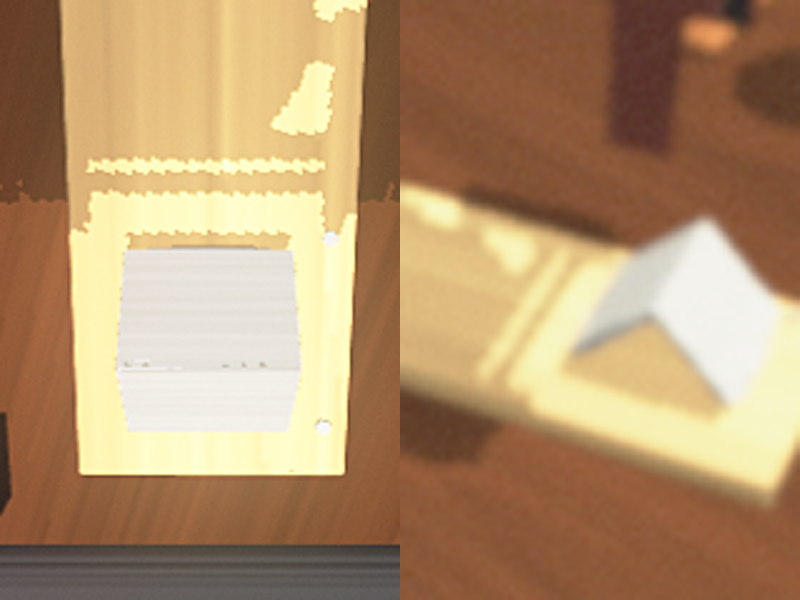

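The long former is nested squarely on the stack and the gripper is clear, so I hand in.

```bash
python3 -c "
from workcell import close_job
print(close_job())"
```

```text
the job is handed in; nothing more can be done
None
```

I handed the job in at about 19 s: the middle former is nested on the short one and the long one on the middle, both fully down, the long within about 0.5 mm lengthwise of the middle and the middle about 1 mm off the short's centre, with the gripper clear and the bystanders untouched.

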